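Brake the bench shuttle, close the housing cover, release the brake

ROBOT

A 6-joint arm with a two-finger parallel gripper is mounted at the origin on the work surface. World frame = base frame: x ahead of the robot, y to its left, z up, the work surface at z = 0. Lengths are in m, angles in degrees, forces in N, time in s.
With the tool pointing down it reaches from about 0.275 to 0.75 m from the base axis. Payload 10.2 kg.
Tool frame: the origin (TCP) lies at the very end of the fingers, on their centre line; the grasp point (between the pads) lies 19 mm behind it; z points along the fingers, y is the line along which they close (so a half turn about z gives the same grasp; the last joint's range is limited). The gripper opens to 88 mm and grips with 3 to 60 N. Pads are 18 mm wide; open, the fingers measure 123 mm over their backs; the gripper's body (75 mm by 187 mm) begins 45 mm behind the grasp point.
Start: joints at [-85.05, 17.928, 85.812, -0, 76.261, -12.8], TCP at [0.16, -0.5, 0.239] pointing down, gripper open.
Joint ranges: [-168.41, 168.41], [-55.51, 124.54], [10.69, 146.95], [-70.63, 250.63], [1, 178], [-165.06, 165.06]. Speed limits (degrees/s): [136.94, 136.94, 172.46, 180, 180, 180].

INTERFACE

Orientations are given as [roll, pitch, yaw] about the fixed x, y, z axes, in that order (R = Rz(yaw) Ry(pitch) Rx(roll)).
In Python, from cell import * gives the robot as it stands.
- The arm moves only by the tool drive_tool, never from a script. Its argument "deltas" is a list of rows, each a list of 5 numbers: the opening, from 0 (shut) to 1 (fully open), then the shift along the tool's x, y, z scaled (see below), then the turn about the tool's z scaled (see below). A call has exactly 8 rows; each row shifts and turns the commanded pose from where the row before left it, along the tool's axes as they then stand; what a row does not reach is not made up. The controller multiplies each number of a shift by 30 mm and each number of a turn by 0.12 rad. A row lasts 1/10 s, in which the tool goes at most 50 mm and 8.59 degrees, less where a joint would pass 70% of its speed; a pose out of reach is approached as far as the arm can. A call with a number of a shift or a turn outside -1 to 1 is refused whole. A call with a gripper value outside its range is refused whole. The fingers move at their own pace and stop on an object; "newtons" is the grip in N (left out, the last holds). Time passes only in rows, so rows that do not move let the fingers close, or fill a call up. It gives the time, the measured TCP pose, the force, the opening and the grip force at its end, in the units of the state.
- get_state(): the state, without advancing time (a new reading comes with each control period).
- snapshot(name): name is "scene" or "top"; returns the picture (400x640x3 uint8, red, green, blue); there is no depth.
- calibration(name): a dict with "mtx" (3x3 intrinsics, pixels), "origin" and "rotation" of the camera in the world. Camera axes: x right, y down, z forward; pixel columns grow to the right and rows downward; lengths in m; the calibration is good to about 2 mm. A picture is of the moment at which its call begins. calibration takes no time and is no camera call.
- sign_off(): hands the job in; it is judged then, once.
Trained networks look in the newest picture that a camera, given by its name, has taken for a name from the list of things; names that differ only in an ending like _2 or _b are one class to them, and where a whole thing is asked for, a point or a joint stands for the part that bears it (a point fixed in the world has none). Each returns a list of dicts, best first, with "confidence" (0 to 1); they miss things now and then, are a little off and sometimes report something else, mostly with a low value. They report only what shows in the picture. A call takes as long as a camera call.
- spot_in(camera, target): "rect" ([left, top, right, bottom] in pixels, round what is visible of it).
- trace(camera, target): "mask" (400x640 bool, what is visible of it) and "rect" ([left, top, right, bottom] in pixels, round what is visible of it).
- pinpoint(camera, target): "position" ([column, row] in pixels: a listed point, or the origin of a listed thing).
The state is a dict: "t": time; "q": joint angles; "joint_vel": joint speeds; "effort": joint torques, N m; "tcp_pos": TCP position; "orientation": TCP orientation; "contact_force": force on the tool from outside, world axes, zero at the start; "wrist_torque": the same for the moment, N m; "gripper_width": opening from 0.0 (shut) to 1.0 (fully open); "finger_force": force on a finger pad.
Only numpy, scipy, OpenCV 4.12 (cv2) and the standard library are available. Lean on these libraries where they do the work, as an engineer would, in place of code of your own. Each camera call takes 0.05 s, during which the arm holds its last target. There are 200 camera calls.

TASK

The grey housing on the blue shuttle carriage has a stiff sliding cover that is still open. With closed fingertips, push the red kick-down brake lever down until it snaps over and locks the carriage; with the brake locked, push the yellow lip of the cover fully home against the housing and keep it pressed there with about 15 N for half a second to seat it; then lift or flick the brake lever back up to release the carriage (you may grip it for that). Never push harder than about 25 N and do not grip the lip, let the carriage end up within about 3 cm of where it stands now, and do not disturb the parts beside the track.

Things in the scene. Friction and masses are not known exactly. Their poses are not given: they have to be found in the camera images.
- track: Fixed aluminium base plate 110 x 460 x 12 mm with two steel guide rods; origin: centre of its underside. Its y axis runs along the rods, z is up. The brake lever is at the carriage's -y end, the cover's yellow lip at its +y end. Steel end blocks at y = +-222 mm are 42 mm high, all else of the track below 38 mm.
- cart_deck (a point): Centre of the top of the blue carriage deck: 110 mm (track x) by 130 mm (track y), top 64 mm above the bench. The carriage rolls along track y, at most 60 mm either way from the track's middle, with 1.5 N of friction. The grey housing stands in its middle: 76 mm (x) by 85 mm (y), top 120 mm above the bench.
- brake (a joint): Red brake lever: 0 = up, released, arm pointing to track -y and 54 degrees up; 0.95 = down on its stop, arm level, locked. Its shoe bites from about 0.35; dead point near 0.75. Past it the lever snaps down and stays; lifted back to below 0.35 it springs up to 0 by itself, in between it may stay. Pushing down takes 3 to 10 N at the tread (brakes differ), lifting out of the lock 3 to 8 N.
- brake_tread (a point): Centre of the top of the red tread at the lever's end: 36 mm (track x) by 32 mm (along the lever), 10 mm thick, free all round; 62 mm above the bench when locked. From the hinge, with e = 0.95 minus the brake angle, track y = -90 cos e + 10 sin e, z = 90 sin e + 10 cos e (mm). Press it from above; when down, pinch it across its 36 mm width or hook under it to lift.
- brake_hinge (a point): The lever's hinge axis (along track x) on the carriage: 52 mm above the bench, 77 mm from the deck centre towards track -y. The arm from hinge to tread is 30 mm wide, 8 mm thick.
- cover (a joint): How far the sliding cover stands open, in m: 0 = home, lip against the housing's +y face; starts 0.018 to 0.034. It slides along track y on the carriage and is stiff, about 7 N: more than the free carriage's friction, so with the brake off the carriage rolls away instead. It stays where it is left.
- cover_lip (a point): Centre of the flat outer face (facing track +y) of the yellow lip at the cover's end, 128 mm above the bench. The lip is 50 mm wide (track x), 10 mm thick, 40 mm tall, from 101 to 141 mm above the bench; push it towards track -y.
- spare_housing: Bystander: loose grey block 66 x 66 x 45 mm; origin under its centre.
- threadlock: Bystander: small red bottle with white cap, 36 mm diameter, 110 mm tall; origin under its centre.
- spool: Bystander: white plastic cylinder, 60 mm diameter, 55 mm tall; origin under its centre.
- brake_shoe (a point): Black rubber shoe under the lever, which presses on a rubber strip along the track (origin: middle of the shoe). As it bites it rolls the free carriage, with hinge and tread, 10 to 25 mm towards track -y while the lever goes down, and about as far back while it comes up. Locked, the carriage holds about 20 N along the track.

How it is judged (in metres and radians):
On the way, in this order (a step that is already met when the one before it is completed fails the run):
1. the brake lever is pushed fully down and locks the carriage, the cover still open (value of joint brake above 0.9 rad and value of joint cover above 0.01 m), for 0.2 s.
2. with the brake locked, the cover is home and pressed against the housing with 10 N or more (value of joint brake above 0.9 rad and value of joint cover below 0.002 m and contact force between the fingers and cover above 10 N), for 0.3 s.
At the end, for the whole second after the job is handed in: the brake lever is up again (joint below 0.15 rad), the cover is home to within 2 mm, and the carriage stands still within 40 mm of where it started (value of joint brake below 0.15 rad and value of joint cover below 0.002 m and distance of cart_deck from where it was at the start of the episode below 0.04 m and linear speed of cart below 0.01 m/s); the robot touches nothing.
It fails at once if while the cover is still open, the brake lever is pressed or squeezed with more than 30 N (contact force between the fingers and brake above 30 N and value of joint cover above 0.01 m).
It fails at once if the cover is pushed with more than 28 N (contact force between the fingers and cover above 28 N).
It fails at once if the carriage is rolled more than 60 mm from where it stood (distance of cart_deck from where it was at the start of the episode above 0.06 m).
It fails at once if a part beside the track is moved more than 20 mm (distance of any of spare_housing, threadlock, spool from where it was at the start of the episode above 0.02 m).
It also fails if it takes over 72 s, if anything falls off the work surface, if the arm or the gripper's body presses on something with over 40 N, if the wrist force passes 120 N, or if a joint passes its speed limit or range.

## Working session

There is one attempt and no reset: what is moved stays moved. The work goes in short steps, Python scripts to look and compute and a tool call to move; the robot and the scene stay as the last step left them, time stands still between calls to the robot, and variables do not carry over. Pictures are saved under pics/ and viewed, at most 10 in all, crops included, and the job is handed in when it is done.

Besides the shell and the picture viewer there is one more tool, called as name(argument=value, ...), one argument or row to a line, values as JSON. drive_tool: Moves the arm, as the interface text tells. Its arguments: {"type":"object","properties":{"deltas":{"type":"array","items":{"type":"array","items":{"type":"number"}}},"newtons":{"type":"number"}},"required":["deltas"]}

```bash
mkdir -p pics
cat > h.py <<'E'
from cell import *
import numpy as np, cv2
def ray(cam,px):
    c=calibration(cam);d=np.array(c["rotation"])@np.linalg.inv(c["mtx"])@np.array([px[0],px[1],1.]);return np.array(c["origin"]),d/np.linalg.norm(d)
def tri(p1,p2,a="scene",b="top"):
    o1,d1=ray(a,p1);o2,d2=ray(b,p2)
    s=np.linalg.lstsq(np.c_[d1,-d2],o2-o1,rcond=None)[0]
    A=o1+s[0]*d1;B=o2+s[1]*d2
    return (A+B)/2,np.linalg.norm(A-B)
def atz(cam,px,z):
    o,d=ray(cam,px);return o+d*(z-o[2])/d[2]
E
python3 - <<'E'
from h import *
s=get_state();print({k:s[k] for k in("t","tcp_pos","orientation","gripper_width","contact_force")})
P={}
for c in("scene","top"):
    im=snapshot(c);cv2.imwrite(f"pics/{c}0.png",im[:,:,::-1])
    print(c,calibration(c)["origin"])
    for n in("cart_deck","brake_tread","brake_hinge","cover_lip","track","spare_housing","threadlock","spool"):
        r=pinpoint(c,n)
        if r:P[c,n]=r[0]["position"];print(c,n,[(np.round(x["position"],1),round(x["confidence"],2)) for x in r[:2]])
for n in("cart_deck","brake_tread","brake_hinge","cover_lip","track","spare_housing","threadlock","spool"):
    if("scene",n) in P and("top",n) in P:print(n,tri(P["scene",n],P["top",n]))
E
```

```text
{'t': 0.0, 'tcp_pos': array([ 0.16002646, -0.49976792,  0.23818828]), 'orientation': array([-1.79929841e+02, -1.70387890e-02,  1.77480822e+01]), 'gripper_width': 0.9975360417221747, 'contact_force': array([-0.31460399, -0.3168952 ,  0.20825121])}
scene [ 1.13039678 -0.31652853  0.68007701]
scene cart_deck [(array([310.5, 191.9]), 0.7)]
scene brake_tread [(array([265.6, 195.5]), 0.93)]
scene brake_hinge [(array([284.5, 215.8]), 0.92), (array([352.2, 253.6]), 0.53)]
scene cover_lip [(array([337.3, 148.9]), 0.6)]
scene spare_housing [(array([356.2, 251.1]), 0.91), (array([276.6, 227.7]), 0.74)]
scene threadlock [(array([402.5, 211.5]), 0.79)]
scene spool [(array([298.4, 309.2]), 0.67)]
top [0.55226538 0.01240522 0.73389011]
top cart_deck [(array([317.5, 149.3]), 0.37)]
top brake_tread [(array([406.6, 200.6]), 0.7)]
top brake_hinge [(array([367.2, 218.6]), 0.7)]
top cover_lip [(array([272.6, 246.1]), 0.55), (array([406.1, 198.4]), 0.26)]
top track [(array([335.1, 223.7]), 0.91)]
top spare_housing [(array([316.5, 149.2]), 0.82)]
top threadlock [(array([228.9, 174.4]), 0.89)]
top spool [(array([399.7, 125. ]), 0.83)]Traceback (most recent call last):
  File "<stdin>", line 11, in <module>
  File "h.py", line 7, in tri
    s=np.linalg.lstsq(np.c_[d1,-d2],o2-o1,rcond=None)[0]
      ~~~~~~~~~~~~~~~^^^^^^^^^^^^^^^^^^^^^^^^^^^^^^^^
    raise LinAlgError('Incompatible dimensions')
numpy.linalg.LinAlgError: Incompatible dimensions
```

View pics/scene0.png

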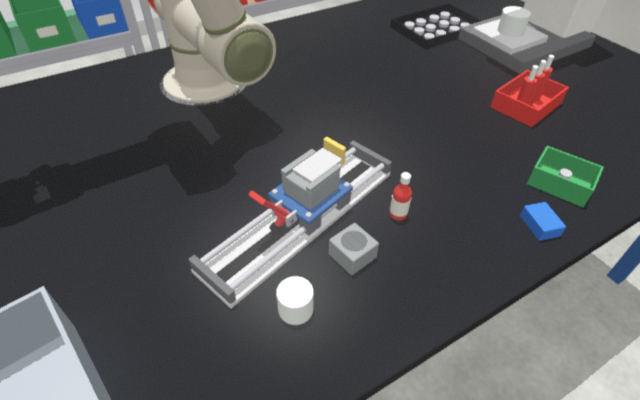

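View pics/top0.png

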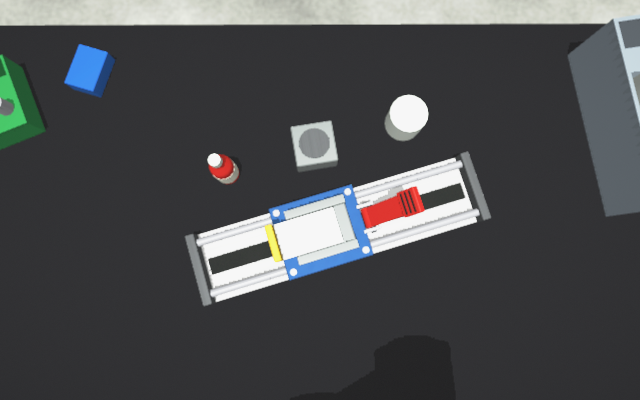

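The scene view shows the red tread near (258,197) and the yellow lip near (335,149). In the top view the tread is at about (407,201), the lip at (273,243), and the track runs tilted from (200,270) to (476,186). The spare block (316,146), bottle (222,168) and spool (406,117) all stand on the far (+x) side.

Run:
```python
from h import *
for c in("scene","top"):
    k=calibration(c);print({a:np.array(b).round(4).tolist() for a,b in k.items()})
```

```text
{'mtx': [[447.7783, 0.0, 320.3574], [0.0, 447.7783, 198.8441], [0.0, 0.0, 1.0]], 'origin': [1.1304, -0.3165, 0.6801], 'rotation': [-135.7431, -0.7878, 58.6153]}
{'mtx': [[454.0932, 0.0, 319.1814], [0.0, 454.0932, 199.9063], [0.0, 0.0, 1.0]], 'origin': [0.5523, 0.0124, 0.7339], 'rotation': [-172.8631, -0.535, -90.4587]}
```

```bash
sed -i 's/np.array(c\["rotation"\])@/Rotation.from_euler("xyz",c["rotation"],degrees=True).as_matrix()@/; s/^import numpy.*/&\nfrom scipy.spatial.transform import Rotation/' h.py
python3 - <<'E'
from h import *
np.set_printoptions(precision=4,suppress=True)
S=dict(tread=[265.6,195.5],hinge=[284.5,215.8],lip=[337.3,148.9],spare=[356.2,251.1],tl=[402.5,211.5],spool=[298.4,309.2])
T=dict(tread=[406.6,200.6],hinge=[367.2,218.6],lip=[272.6,246.1],spare=[316.5,149.2],tl=[228.9,174.4],spool=[399.7,125.])
for n in S:print(n,*tri(S[n],T[n]))
print("track",atz("top",[335.1,223.7],0))
# end blocks via top corners at z=.042
for p in([186,237],[196,235],[203,306],[213,303],[462,154],[470,152],[482,219],[491,217]):print(p,atz("top",p,.042))
# deck corners z=.064
c=[atz("top",p,.064) for p in([270,210],[353,185],[373,252],[290,279])];print(np.array(c),np.mean(c,0))
for cam in("scene","top"):
  for n in("brake_tread","cover_lip","brake_hinge","cart_deck"):
    snapshot(cam);print(cam,n,[(np.round(x["position"],1),round(x["confidence"],2)) for x in pinpoint(cam,n)[:2]])
ims=[]
for c,x,y in(("scene",230,130),("top",255,170)):
    im=cv2.imread(f"pics/{c}0.png")[y:y+125,x:x+170 if c=="scene" else x+190];ims.append(cv2.resize(im,(780,290) if 0 else None,fx=4,fy=4,interpolation=cv2.INTER_CUBIC)[:290*2])
w=min(i.shape[1] for i in ims)
cv2.imwrite("pics/crop_s.png",ims[0]);cv2.imwrite("pics/crop_t.png",ims[1])
E
```

```text
tread [ 0.6257 -0.11    0.1345] 0.0007041325261177803
hinge [ 0.6092 -0.0682  0.0434] 0.0008373758181538026
lip [0.5682 0.0713 0.1206] 0.00509534194452571
spare [0.7282 0.0127 0.012 ] 0.009460075322358503
tl [0.689  0.1556 0.005 ] 0.009706834917474151
spool [ 0.7713 -0.1313 -0.007 ] 0.0009082337983262399
track [ 0.6051 -0.0206  0.    ]
[186, 237] [0.5836 0.2076 0.042 ]
[196, 235] [0.5865 0.1926 0.042 ]
[203, 306] [0.4809 0.1795 0.042 ]
[213, 303] [0.4851 0.1647 0.042 ]
[462, 154] [ 0.7095 -0.2181  0.042 ]
[470, 152] [ 0.7126 -0.2308  0.042 ]
[482, 219] [ 0.6076 -0.2441  0.042 ]
[491, 217] [ 0.6106 -0.2581  0.042 ]
[[ 0.6215  0.0784  0.064 ]
 [ 0.6582 -0.0452  0.064 ]
 [ 0.5585 -0.0729  0.064 ]
 [ 0.5205  0.0488  0.064 ]] [0.5897 0.0023 0.064 ]
scene brake_tread [(array([266.6, 195.4]), 0.84), (array([294.7, 306. ]), 0.33)]
scene cover_lip [(array([336.7, 149.9]), 0.62)]
scene brake_hinge [(array([283.4, 215. ]), 0.9)]
scene cart_deck [(array([308.3, 189. ]), 0.81)]
top brake_tread [(array([405.1, 203.2]), 0.74)]
top cover_lip [(array([272.6, 244.5]), 0.92), (array([229.5, 174. ]), 0.22)]
top brake_hinge [(array([369.6, 219.2]), 0.89)]
top cart_deck []
```

View pics/crop_s.png

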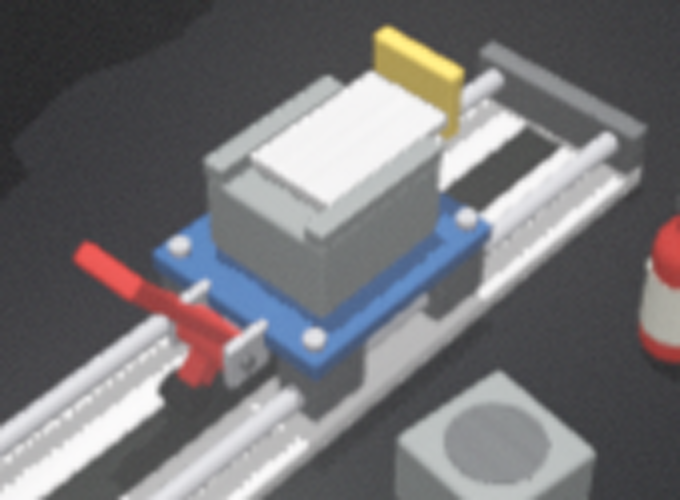

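View pics/crop_t.png

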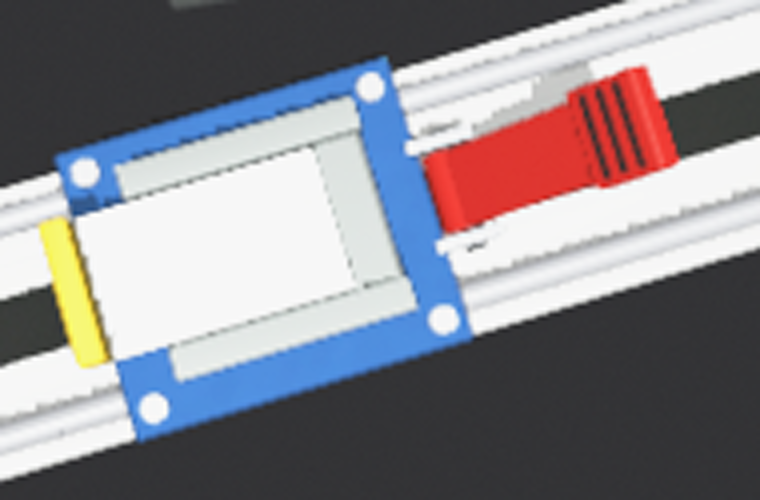

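drive_tool(
  deltas=[
    [0,0,0,0,-1],
    [0,0,0,0,-1],
    [0,0,0,0,-1],
    [0,0,0,0,-1],
    [0,0,0,0,-1],
    [0,0,0,0,-1],
    [0,0,0,0,-1],
    [0,0,0,0,-1],
  ],
)

```text
t: 2.5
tcp_pos: [0.1601, -0.5, 0.2387]
orientation: [180.0, -0.0, 73.0]
contact_force: [-0.4, -0.5, -0.0]
gripper_width: 0.3
finger_force: 0.0
```

drive_tool(
  deltas=[
    [0,0,0,0,-1],
    [0,0,0,0,-1],
    [0,0,0,0,-1],
    [0,0,0,0,-1],
    [0,0,0,0,-0.92],
    [0,0.2,0.5,0,0],
    [0,0.43,1,0,0],
    [0,0.43,1,0,0],
  ],
)

```text
t: 3.3
tcp_pos: [0.224, -0.4468, 0.2387]
orientation: [180.0, -0.0, 106.3]
contact_force: [0.6, -0.4, -0.3]
gripper_width: 0.005
finger_force: 0.0
```

drive_tool(
  deltas=[
    [0,0.43,1,0,0],
    [0,0.43,1,0,0],
    [0,0.43,1,0,0],
    [0,0.43,1,0,0],
    [0,0.43,1,0,0],
    [0,0.43,1,0,0],
    [0,0.43,1,0,0],
    [0,0.43,1,0,0],
  ],
)

```text
t: 4.1
tcp_pos: [0.4246, -0.2787, 0.2388]
orientation: [180.0, 0.0, 106.4]
contact_force: [-0.2, 0.3, -0.4]
gripper_width: 0.01
finger_force: 0.0
```

drive_tool(
  deltas=[
    [0,0.4,1,0,0],
    [0,0.4,1,0,0],
    [0,0.4,1,0.2,0],
    [0,0.4,1,0.3,0],
    [0,0.4,1,0.3,0],
    [0,0.4,0.8,0.2,0],
    [0,0.2,0.5,0,0],
    [0,0,0,0,0],
  ],
)

```text
t: 4.9
tcp_pos: [0.5831, -0.1497, 0.2083]
orientation: [-180.0, -0.0, 106.6]
contact_force: [0.0, 0.1, -0.9]
gripper_width: 0.005
finger_force: 0.0
```

drive_tool(
  deltas=[
    [0,0,0,0,0],
    [0,0,0,0,0],
    [0,0,0,0,0],
    [0,0,0,0,0],
    [0,0,0,0,0],
    [0,0,0,0,0],
    [0,0,0,0,0],
    [0,0,0,0,0],
  ],
)

```text
t: 5.7
tcp_pos: [0.5823, -0.152, 0.2087]
orientation: [-180.0, -0.0, 106.6]
contact_force: [0.4, 0.2, 0.3]
gripper_width: 0.007
finger_force: 0.0
```

```bash
cat >> h.py <<'E'
D=np.array([.5892,.002]);U=np.array([-.2857,.9583]);V=np.array([.9583,.2857])
def tk(p):
    d=np.array(p[:2])-D;return np.round(1000*np.array([d@V,d@U,p[2]]),1)
def st():
    s=get_state();f=s["contact_force"];print("t",round(s["t"],2),"track x,y,z mm",tk(s["tcp_pos"]),"F track",np.round([f[:2]@V,f[:2]@U,f[2]],1),"ori",np.round(s["orientation"],1),"w",round(s["gripper_width"],3),"ff",s["finger_force"])
E
python3 - <<'E'
from h import *
st()
snapshot("top");print([tri(pinpoint("scene","brake_tread")[0]["position"],[405.9,202]) for _ in [snapshot("scene")]],[x["position"] for x in pinpoint("top","brake_tread")[:1]])
E
```

```text
t 5.7 track x,y,z mm [ -50.6 -145.6  208.7] F track [0.5 0.1 0.3] ori [-180.    -0.   106.6] w 0.007 ff 0.0
[(array([ 0.62345659, -0.11056465,  0.13247436]), np.float64(0.0019597233303164244))] [[406.6, 202.0]]
```

drive_tool(
  deltas=[
    [0,0.2,0.8,0,0],
    [0,0.23,0.92,0,0],
    [0,0,0,0.6,0],
    [0,0,0,0.6,0],
    [0,0,0,0.4,0],
    [0,0,0,0,0],
    [0,0,0,0,0],
    [0,0,0,0,0],
  ],
)

```text
t: 6.7
tcp_pos: [0.6284, -0.1252, 0.1619]
orientation: [179.9, 0.1, 106.6]
contact_force: [-0.4, -0.1, -0.1]
gripper_width: 0.005
finger_force: 0.0
```

Run:
```python
from h import *
st()
a=snapshot("scene")[110:260,200:400];cv2.imwrite("pics/c1.png",cv2.resize(a,None,fx=4,fy=4)[:,:,::-1])
```

```text
t 6.7 track x,y,z mm [   1.3 -133.1  161.9] F track [-0.4  0.  -0.1] ori [1.799e+02 1.000e-01 1.066e+02] w 0.005 ff 0.0
```

View pics/c1.png

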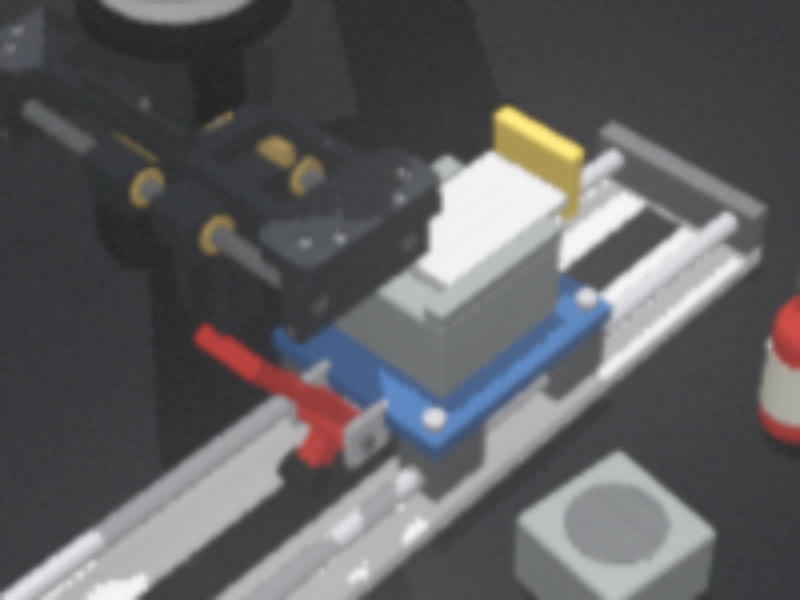

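drive_tool(
  deltas=[
    [0,0,0,0.27,0],
    [0,0,0,0.25,0],
    [0,-0.1,0,0.12,0],
    [0,-0.1,0,0.12,0],
    [0,-0.1,0,0.12,0],
    [0,-0.1,0,0.12,0],
    [0,-0.1,0,0.12,0],
    [0,-0.1,0,0.12,0],
  ],
)

```text
t: 7.55
tcp_pos: [0.6333, -0.1425, 0.1231]
orientation: [-180.0, -0.0, 106.6]
contact_force: [0.5, -1.9, 2.9]
gripper_width: 0.004
finger_force: 1.1
```

Run:
```python
from h import *
st();snapshot("scene")
for n in("brake_tread","brake_hinge","cover_lip"):print(n,[(np.round(x["position"],1),round(x["confidence"],2)) for x in pinpoint("scene",n)[:2]])
```

```text
t 7.55 track x,y,z mm [   0.9 -151.1  123.1] F track [-0.  -2.   2.9] ori [-180.    -0.   106.6] w 0.004 ff 1.1189157211629208
brake_tread [(array([263.1, 208.8]), 0.76)]
brake_hinge [(array([286. , 214.4]), 0.78)]
cover_lip [(array([341.3, 147.4]), 0.81), (array([296.9, 311.6]), 0.7)]
```

drive_tool(
  deltas=[
    [0,-0.09,0,0.09,0],
    [0,-0.09,0,0.09,0],
    [0,-0.09,0,0.09,0],
    [0,-0.08,0,0.09,0],
    [0,-0.08,0,0.09,0],
    [0,-0.08,0,0.09,0],
    [0,-0.08,0,0.09,0],
    [0,-0.08,0,0.09,0],
  ],
)

```text
t: 8.55
tcp_pos: [0.6393, -0.1623, 0.1026]
orientation: [179.9, 0.1, 106.6]
contact_force: [-1.9, -1.2, 7.3]
gripper_width: 0.001
finger_force: 3.6
```

Run:
```python
from h import *
st();snapshot("scene")
for n in("brake_tread","brake_hinge","cover_lip"):print(n,[(np.round(x["position"],1),round(x["confidence"],2)) for x in pinpoint("scene",n)[:2]])
```

```text
t 8.55 track x,y,z mm [   1.1 -171.7  102.6] F track [-2.2 -0.6  7.3] ori [1.799e+02 1.000e-01 1.066e+02] w 0.001 ff 3.5946126267663203
brake_tread [(array([252.2, 218.6]), 0.64)]
brake_hinge [(array([283.8, 215.1]), 0.46)]
cover_lip [(array([338.3, 146.9]), 0.83)]
```

Good. Continue down to about z = 0.075.

drive_tool(
  deltas=[
    [0,-0.07,0,0.1,0],
    [0,-0.07,0,0.1,0],
    [0,-0.07,0,0.1,0],
    [0,-0.07,0,0.1,0],
    [0,-0.06,0,0.1,0],
    [0,-0.06,0,0.1,0],
    [0,-0.06,0,0.1,0],
    [0,-0.06,0,0.1,0],
  ],
)

```text
t: 9.55
tcp_pos: [0.6436, -0.177, 0.0779]
orientation: [180.0, 0.0, 106.6]
contact_force: [0.3, -1.2, 2.2]
gripper_width: -0.001
finger_force: 0.6
```

Run:
```python
from h import *
st();snapshot("scene")
for n in("brake_tread","brake_hinge","cover_lip"):print(n,[(np.round(x["position"],1),round(x["confidence"],2)) for x in pinpoint("scene",n)[:2]])
```

```text
t 9.55 track x,y,z mm [   1.  -187.1   77.9] F track [-0.1 -1.2  2.2] ori [180.    0.  106.6] w -0.001 ff 0.5898153986345278
brake_tread [(array([245.5, 236.7]), 0.37)]
brake_hinge []
cover_lip [(array([335.8, 148.4]), 0.7)]
```

drive_tool(
  deltas=[
    [0,-0.03,0,0.09,0],
    [0,-0.03,0,0.09,0],
    [0,0,0,0.09,0],
    [0,0,0,0.06,0],
    [0,0,0,0.05,0],
    [0,0,0,0.05,0],
    [0,0,0,0.03,0],
    [0,0,0,0,0],
  ],
)

```text
t: 10.55
tcp_pos: [0.6439, -0.1781, 0.064]
orientation: [-180.0, -0.0, 106.6]
contact_force: [0.2, -0.4, 0.2]
gripper_width: 0.009
finger_force: 0.0
```

Run:
```python
from h import *
st()
for i in range(2):
  for c in("scene","top"):
   snapshot(c)
   for n in("brake_tread","brake_hinge","cover_lip"):print(c,n,[(np.round(x["position"],1),round(x["confidence"],2)) for x in pinpoint(c,n)[:2]])
```

```text
t 10.55 track x,y,z mm [   0.9 -188.2   64. ] F track [ 0.1 -0.4  0.2] ori [-180.    -0.   106.6] w 0.009 ff 0.0
scene brake_tread [(array([242.5, 242.5]), 0.55)]
scene brake_hinge []
scene cover_lip [(array([279.8, 217.6]), 0.69), (array([333.9, 152.1]), 0.58)]
top brake_tread [(array([436. , 194.2]), 0.96)]
top brake_hinge [(array([378.3, 215.5]), 0.56), (array([435.6, 196.1]), 0.38)]
top cover_lip [(array([278.9, 242. ]), 0.82)]
scene brake_tread [(array([242.8, 241.1]), 0.61)]
scene brake_hinge [(array([278. , 216.7]), 0.62)]
scene cover_lip [(array([332.9, 152.2]), 0.66)]
top brake_tread [(array([435.2, 192.4]), 0.72)]
top brake_hinge [(array([376.8, 216.4]), 0.66)]
top cover_lip [(array([277.7, 244.4]), 0.79)]
```

drive_tool(
  deltas=[
    [0,0,0,0.03,0],
    [0,0,0,0.03,0],
    [0,0,0,0.02,0],
    [0,0,0,0,0],
    [0,0,0,0,0],
    [0,0,0,0,0],
    [0,0,0,0,0],
    [0,0,0,0,0],
  ],
)

```text
t: 12.15
tcp_pos: [0.644, -0.1784, 0.0621]
orientation: [180.0, 0.0, 106.6]
contact_force: [-2.0, -0.4, 4.6]
gripper_width: 0.005
finger_force: 2.6
```

Run:
```python
from h import *
st()
print(tk(tri([242.6,242],[435.6,193.3])[0]),tri([242.6,242],[435.6,193.3])[1],tk(tri([333.4,152.1],[278.3,243.2])[0]),tk(tri([337,149.4],[272.6,245.3])[0]),tk(tri([278,216.7],[377,216])[0]))
a=snapshot("top")[120:320,180:500];cv2.imwrite("pics/c2.png",cv2.resize(a,None,fx=2.5,fy=2.5)[:,:,::-1])
```

```text
t 12.15 track x,y,z mm [   1.  -188.5   62.1] F track [-2.1  0.2  4.6] ori [180.    0.  106.6] w 0.005 ff 2.6438391566625796
[   4.2 -179.3   65.3] 0.0011675806659880719 [1.000e-01 6.300e+01 1.186e+02] [  0.3  71.8 120.2] [ -2.2 -87.6  51.7]
```

View pics/c2.png

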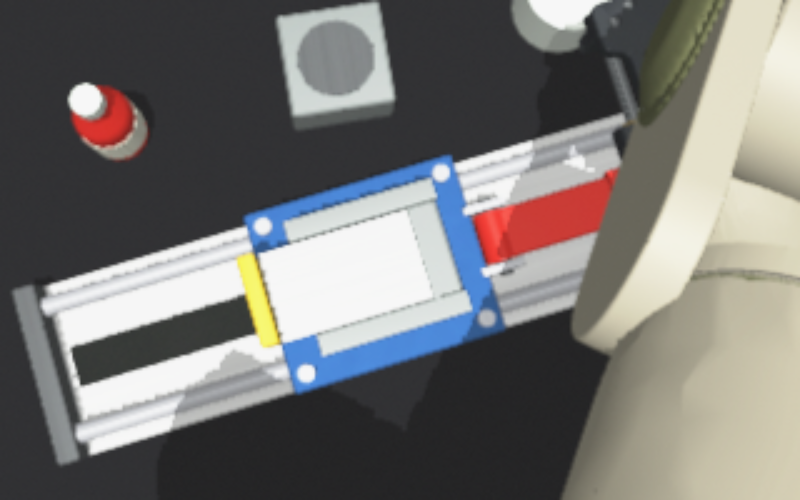

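drive_tool(
  deltas=[
    [0,0,0,-0.4,0],
    [0,0,0,-1,0],
    [0,0,0,-1,0],
    [0,0,0,-1,0],
    [0,0.3,0,-0.1,0],
    [0,0.8,0,0,0],
    [0,1,0,0,0],
    [0,1,0,0,0],
  ],
)

```text
t: 13.0
tcp_pos: [0.6164, -0.0875, 0.1658]
orientation: [-179.9, -0.1, 106.6]
contact_force: [1.1, -0.1, 0.2]
gripper_width: 0.004
finger_force: 0.0
```

drive_tool(
  deltas=[
    [0,1,0,0,0],
    [0,1,0,0,0],
    [0,1,0,0,0],
    [0,1,0,0,0],
    [0,1,0,0,0],
    [0,1,0,0,0],
    [0,0.3,0,0,0],
    [0,0,0,0,0],
  ],
)

```text
t: 13.8
tcp_pos: [0.5629, 0.0931, 0.1664]
orientation: [-180.0, -0.0, 106.7]
contact_force: [0.2, -1.3, -1.0]
gripper_width: 0.003
finger_force: 0.0
```

Run:
```python
from h import *
st()
for c in("scene","top"):
   snapshot(c)
   for n in("brake_tread","brake_hinge","cover_lip"):print(c,n,[(np.round(x["position"],1),round(x["confidence"],2)) for x in pinpoint(c,n)[:2]])
```

```text
t 13.8 track x,y,z mm [  0.8  94.8 166.4] F track [-0.2 -1.3 -1. ] ori [-180.    -0.   106.7] w 0.003 ff 0.0
scene brake_tread [(array([242.3, 242.4]), 0.98)]
scene brake_hinge [(array([279.9, 216.6]), 0.67)]
scene cover_lip [(array([333.7, 148.4]), 0.86)]
top brake_tread [(array([432.8, 193.6]), 0.69)]
top brake_hinge [(array([376.7, 218.8]), 0.86)]
top cover_lip []
```

drive_tool(
  deltas=[
    [0,0,0,0.65,0],
    [0,0,0,0.65,0],
    [0,0,0,0.65,0],
    [0,-0.1,0,0,0],
    [0,-0.15,0,0,0],
    [0,-0.15,0,0,0],
    [0,-0.1,0,0,0],
    [0,0,0,0,0],
  ],
)

```text
t: 15.0
tcp_pos: [0.5681, 0.0772, 0.1089]
orientation: [179.9, 0.0, 106.5]
contact_force: [-0.1, -1.4, -0.6]
gripper_width: 0.006
finger_force: 0.0
```

Run:
```python
from h import *
st()
```

```text
t 15.0 track x,y,z mm [  1.3  78.1 108.9] F track [-0.4 -1.3 -0.6] ori [179.9   0.  106.5] w 0.006 ff 0.0
```

Push slowly: 2 mm per row.

drive_tool(
  deltas=[
    [0,-0.06,0,0,0],
    [0,-0.06,0,0,0],
    [0,-0.06,0,0,0],
    [0,-0.06,0,0,0],
    [0,-0.06,0,0,0],
    [0,-0.06,0,0,0],
    [0,-0.06,0,0,0],
    [0,-0.06,0,0,0],
  ],
)

```text
t: 15.8
tcp_pos: [0.5715, 0.065, 0.1082]
orientation: [-180.0, -0.1, 106.6]
contact_force: [-1.9, 7.5, 2.4]
gripper_width: 0.003
finger_force: 3.6
```

Run:
```python
from h import *
st()
```

```text
t 15.8 track x,y,z mm [  1.   65.4 108.2] F track [0.4 7.7 2.4] ori [-1.800e+02 -1.000e-01  1.066e+02] w 0.003 ff 3.630798915401101
```

drive_tool(
  deltas=[
    [0,-0.05,0,0,0],
    [0,-0.05,0,0,0],
    [0,-0.05,0,0,0],
    [0,-0.05,0,0,0],
    [0,-0.04,0,0,0],
    [0,-0.04,0,0,0],
    [0,-0.03,0,0,0],
    [0,-0.03,0,0,0],
  ],
)

```text
t: 16.6
tcp_pos: [0.5743, 0.0553, 0.1082]
orientation: [-180.0, -0.1, 106.6]
contact_force: [-2.0, 7.3, 1.1]
gripper_width: 0.001
finger_force: 3.6
```

Run:
```python
from h import *
st()
```

```text
t 16.6 track x,y,z mm [  1.   55.3 108.2] F track [0.2 7.6 1.1] ori [-1.800e+02 -1.000e-01  1.066e+02] w 0.001 ff 3.566794549115002
```

drive_tool(
  deltas=[
    [0,-0.02,0,0,0],
    [0,-0.02,0,0,0],
    [0,-0.02,0,0,0],
    [0,-0.02,0,0,0],
    [0,-0.02,0,0,0],
    [0,0,0,0,0],
    [0,0,0,0,0],
    [0,0,0,0,0],
  ],
)

```text
t: 17.4
tcp_pos: [0.5752, 0.0523, 0.1082]
orientation: [-180.0, -0.1, 106.6]
contact_force: [-1.7, 6.0, 1.7]
gripper_width: 0.005
finger_force: 3.2
```

Run:
```python
from h import *
st()
```

```text
t 17.4 track x,y,z mm [  1.   52.2 108.2] F track [0.  6.2 1.7] ori [-1.800e+02 -1.000e-01  1.066e+02] w 0.005 ff 3.2455989648588
```

drive_tool(
  deltas=[
    [0,-0.02,0,0,0],
    [0,-0.02,0,0,0],
    [0,-0.02,0,0,0],
    [0,-0.02,0,0,0],
    [0,0,0,0,0],
    [0,0,0,0,0],
    [0,0,0,0,0],
    [0,0,0,0,0],
  ],
)

```text
t: 18.2
tcp_pos: [0.5757, 0.0506, 0.1082]
orientation: [-180.0, -0.2, 106.6]
contact_force: [-1.1, 8.6, 2.9]
gripper_width: 0.006
finger_force: 4.7
```

Run:
```python
from h import *
st()
```

```text
t 18.2 track x,y,z mm [  1.   50.4 108.2] F track [1.4 8.6 2.9] ori [-180.    -0.2  106.6] w 0.006 ff 4.697091411799192
```

drive_tool(
  deltas=[
    [0,-0.02,0,0,0],
    [0,-0.02,0,0,0],
    [0,0,0,0,0],
    [0,0,0,0,0],
    [0,0,0,0,0],
    [0,0,0,0,0],
    [0,0,0,0,0],
    [0,0,0,0,0],
  ],
)

```text
t: 19.0
tcp_pos: [0.5758, 0.0503, 0.1083]
orientation: [-180.0, -0.3, 106.6]
contact_force: [-3.7, 13.3, 4.4]
gripper_width: 0.009
finger_force: 7.3
```

Run:
```python
from h import *
st()
```

```text
t 19.0 track x,y,z mm [  0.9  50.1 108.3] F track [ 0.2 13.8  4.4] ori [-180.    -0.3  106.6] w 0.009 ff 7.288795653730631
```

drive_tool(
  deltas=[
    [0,-0.015,0,0,0],
    [0,0,0,0,0],
    [0,0,0,0,0],
    [0,0,0,0,0],
    [0,0,0,0,0],
    [0,0,0,0,0],
    [0,0,0,0,0],
    [0,0,0,0,0],
  ],
)

```text
t: 19.8
tcp_pos: [0.5758, 0.0503, 0.1082]
orientation: [-180.0, -0.3, 106.6]
contact_force: [-4.0, 16.0, 3.8]
gripper_width: 0.004
finger_force: 8.3
```

Run:
```python
from h import *
st()
a=snapshot("scene")[110:260,200:400];cv2.imwrite("pics/c3.png",cv2.resize(a,None,fx=4,fy=4)[:,:,::-1])
for n in("brake_tread","brake_hinge","cover_lip"):print(n,[(np.round(x["position"],1),round(x["confidence"],2)) for x in pinpoint("scene",n)[:2]])
```

```text
t 19.8 track x,y,z mm [  0.9  50.1 108.2] F track [ 0.8 16.4  3.8] ori [-180.    -0.3  106.6] w 0.004 ff 8.286595847457647
brake_tread [(array([244.1, 242.2]), 0.65)]
brake_hinge [(array([278. , 215.4]), 0.65)]
cover_lip [(array([328.4, 154.1]), 0.87), (array([279.4, 226. ]), 0.17)]
```

View pics/c3.png

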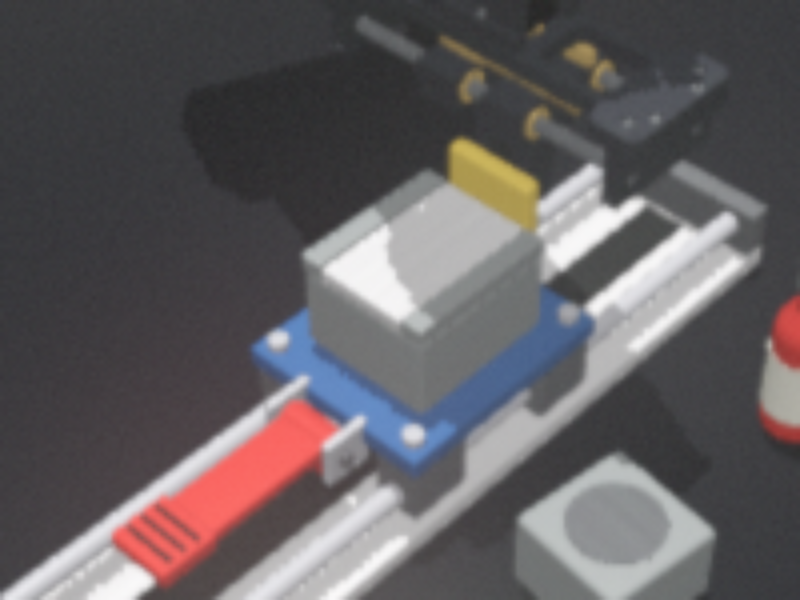

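drive_tool(
  deltas=[
    [0,0.2,0,0,0],
    [0,0.4,0,0,0],
    [0,0,0,-0.8,0],
    [0,0,0,-0.9,0],
    [0,0,0,-0.7,0],
    [0.6,-0.5,0,0,0],
    [0.8,-1,0,0,0],
    [0.8,-1,0,0,0],
  ],
)

```text
t: 20.8
tcp_pos: [0.593, -0.0084, 0.1791]
orientation: [-179.9, -0.0, 106.6]
contact_force: [-0.4, -0.7, 0.4]
gripper_width: 0.26
finger_force: 0.0
```

drive_tool(
  deltas=[
    [0.8,-1,0,0,0],
    [0.8,-1,0,0,0],
    [0.8,-1,0,0,0],
    [0.8,-1,0,0,0],
    [0.8,-1,0,0,0],
    [0.8,-0.75,0,0,0],
    [0.8,0,0,0,0],
    [0.8,0,0,0,0],
  ],
)

```text
t: 21.6
tcp_pos: [0.6418, -0.1728, 0.1788]
orientation: [-179.9, -0.1, 106.5]
contact_force: [0.5, 0.6, -0.1]
gripper_width: 0.802
finger_force: 0.0
```

Run:
```python
from h import *
st()
for c in("scene","top"):
   snapshot(c)
   for n in("brake_tread","brake_hinge","cover_lip"):print(c,n,[(np.round(x["position"],1),round(x["confidence"],2)) for x in pinpoint(c,n)[:2]])
```

```text
t 21.6 track x,y,z mm [   0.5 -182.5  178.8] F track [ 0.6  0.4 -0.1] ori [-1.799e+02 -1.000e-01  1.065e+02] w 0.802 ff 0.0
scene brake_tread [(array([243.3, 241.3]), 0.88)]
scene brake_hinge [(array([277.4, 221. ]), 0.85)]
scene cover_lip [(array([328.8, 155.4]), 0.75)]
top brake_tread [(array([434.1, 198.9]), 0.98)]
top brake_hinge [(array([375.5, 216.6]), 0.97)]
top cover_lip [(array([294.6, 240.9]), 0.86)]
```

drive_tool(
  deltas=[
    [0.8,0.05,0.04,0.9,0],
    [0.8,0,0,1,0],
    [0.8,0,0,1,0],
    [0.8,0,0,0.8,0],
    [0.8,0,0,0.4,0],
    [0.8,0,0,0.28,0],
    [0.8,0,0,0,0],
    [0.8,0,0,0,0],
  ],
)

```text
t: 22.8
tcp_pos: [0.6435, -0.171, 0.05]
orientation: [179.9, 0.1, 106.6]
contact_force: [-0.5, -0.1, 0.5]
gripper_width: 0.799
finger_force: 0.0
```

Run:
```python
from h import *
st()
print(tk(tri([243.3,241.3],[434.1,198.9])[0]))
a=snapshot("top")[120:320,180:500];cv2.imwrite("pics/c4.png",cv2.resize(a,None,fx=2.5,fy=2.5)[:,:,::-1])
```

```text
t 22.8 track x,y,z mm [   2.6 -181.3   50. ] F track [-0.5  0.1  0.5] ori [1.799e+02 1.000e-01 1.066e+02] w 0.799 ff 0.0
[  -1.9 -175.3   58.7]
```

drive_tool(
  deltas=[
    [0.8,0,0,0.15,0],
    [0.2,0,0,0,0],
    [0.2,0,0,0,0],
    [0.2,0,0,0,0],
    [0.2,0,0,0,0],
    [0.2,0,0,0,0],
    [0.2,0,0,0,0],
    [0.2,0,0,0,0],
  ],
  newtons=25,
)

```text
t: 23.65
tcp_pos: [0.6417, -0.1713, 0.0441]
orientation: [-179.8, -0.1, 106.6]
contact_force: [-7.6, -2.8, 2.8]
gripper_width: 0.404
finger_force: 25.0
```

Run:
```python
from h import *
st()
```

```text
t 23.65 track x,y,z mm [   0.8 -181.1   44.1] F track [-8.1 -0.5  2.8] ori [-1.798e+02 -1.000e-01  1.066e+02] w 0.404 ff 25.000227431883104
```

drive_tool(
  deltas=[
    [0.2,0,-0.06,-0.1,0],
    [0.2,0.02,0,-0.1,0],
    [0.2,0.03,0,-0.1,0],
    [0.2,0.04,0,-0.1,0],
    [0.2,0.05,0,-0.1,0],
    [0.2,0.06,0,-0.1,0],
    [0.2,0.07,0,-0.1,0],
    [0.2,0.08,0,-0.1,0],
  ],
)

```text
t: 24.45
tcp_pos: [0.6379, -0.1597, 0.0674]
orientation: [-180.0, -0.2, 106.6]
contact_force: [1.4, 5.6, -5.5]
gripper_width: 0.406
finger_force: 25.0
```

Run:
```python
from h import *
st();snapshot("scene")
for n in("brake_tread","brake_hinge","cover_lip"):print(n,[(np.round(x["position"],1),round(x["confidence"],2)) for x in pinpoint("scene",n)[:2]])
```

```text
t 24.45 track x,y,z mm [   0.5 -168.8   67.4] F track [ 2.9  4.9 -5.5] ori [-180.    -0.2  106.6] w 0.406 ff 24.9993416829966
brake_tread [(array([246.8, 229.2]), 0.47), (array([302.4, 218.9]), 0.16)]
brake_hinge []
cover_lip [(array([332.5, 151.8]), 0.69)]
```

drive_tool(
  deltas=[
    [0.2,0.1,0,-0.12,0],
    [0.2,0.1,0,-0.12,0],
    [0.2,0.1,0,-0.12,0],
    [0.2,0.1,0,-0.12,0],
    [0.2,0.1,0,-0.12,0],
    [0.2,0.1,0,-0.12,0],
    [0.2,0.1,0,-0.12,0],
    [0.2,0.1,0,-0.12,0],
  ],
)

```text
t: 25.45
tcp_pos: [0.6313, -0.1372, 0.0966]
orientation: [-180.0, -0.1, 106.6]
contact_force: [1.5, 2.1, -3.4]
gripper_width: 0.409
finger_force: 25.0
```

Run:
```python
from h import *
st();snapshot("scene")
for n in("brake_tread","brake_hinge","cover_lip"):print(n,[(np.round(x["position"],1),round(x["confidence"],2)) for x in pinpoint("scene",n)[:2]])
```

```text
t 25.45 track x,y,z mm [   0.6 -145.4   96.6] F track [ 2.1  1.6 -3.4] ori [-1.800e+02 -1.000e-01  1.066e+02] w 0.409 ff 24.99940877314657
brake_tread [(array([256.9, 212. ]), 0.71)]
brake_hinge [(array([287.5, 211.8]), 0.44)]
cover_lip [(array([331.3, 149.4]), 0.84)]
```

drive_tool(
  deltas=[
    [0.2,0.08,0,-0.08,0],
    [0.2,0.08,0,-0.08,0],
    [0.2,0.08,0,-0.08,0],
    [0.2,0.08,0,-0.08,0],
    [0.2,0.08,0,-0.08,0],
    [0.2,0,0,0,0],
    [0.2,0,0,0,0],
    [0.2,0,0,0,0],
  ],
)

```text
t: 26.45
tcp_pos: [0.6282, -0.1268, 0.1094]
orientation: [180.0, 0.0, 106.6]
contact_force: [4.7, -0.8, 1.0]
gripper_width: 0.405
finger_force: 25.0
```

Run:
```python
from h import *
st();snapshot("scene")
for n in("brake_tread","brake_hinge","cover_lip"):print(n,[(np.round(x["position"],1),round(x["confidence"],2)) for x in pinpoint("scene",n)[:2]])
```

```text
t 26.45 track x,y,z mm [   0.6 -134.5  109.4] F track [ 4.3 -2.1  1. ] ori [180.    0.  106.6] w 0.405 ff 25.000123386271298
brake_tread [(array([260.8, 205. ]), 0.85), (array([311.4, 188.3]), 0.17)]
brake_hinge [(array([282.5, 213. ]), 0.5)]
cover_lip [(array([331.4, 147.9]), 0.96)]
```

drive_tool(
  deltas=[
    [0.4,0,0,0,0],
    [0.8,0,0,0,0],
    [0.8,0,0,0,0],
    [0.8,0,0,0,0],
    [0.8,0,0,0,0],
    [0.8,0,0,0,0],
    [0.8,-0.2,0,-0.6,0],
    [0.8,-0.2,0,-1,0],
  ],
)

```text
t: 27.45
tcp_pos: [0.6305, -0.138, 0.1559]
orientation: [-179.8, -0.2, 106.6]
contact_force: [0.1, 0.0, -0.1]
gripper_width: 0.799
finger_force: 0.0
```

drive_tool(
  deltas=[
    [0.8,-0.2,0,-1,0],
    [0.8,-0.5,-0.5,-0.7,0],
    [0.8,-1,-1,0,0],
    [0.8,-1,-1,0,0],
    [0.8,-0.5,-1,0,0],
    [0.8,0,0,0,0],
    [0.8,0,0,0,0],
    [0.8,0,0,0,0],
  ],
)

```text
t: 28.25
tcp_pos: [0.5588, -0.2593, 0.2082]
orientation: [180.0, -0.0, 106.6]
contact_force: [0.1, 0.8, 0.4]
gripper_width: 0.801
finger_force: 0.0
```

Run:
```python
from h import *
st();P={}
for c in("scene","top"):
   im=snapshot(c)
   cv2.imwrite(f"pics/end_{c}.png",im[:,:,::-1])
   for n in("brake_tread","brake_hinge","cover_lip","spare_housing","threadlock","spool"):
      r=pinpoint(c,n)
      if r:P[c,n]=r[0]["position"];print(c,n,np.round(r[0]["position"],1),round(r[0]["confidence"],2))
for n in("brake_tread","brake_hinge","cover_lip"):
   if("scene",n) in P and("top",n) in P:print(n,tk(tri(P["scene",n],P["top",n])[0]))
a=cv2.imread("pics/end_scene.png")[130:260,230:400];b=cv2.imread("pics/end_top.png")[120:320,180:500]
cv2.imwrite("pics/end.png",np.vstack([cv2.resize(a,(480,367)),cv2.resize(b,(480,300))])[:600])
```

```text
t 28.25 track x,y,z mm [-103.8 -241.7  208.2] F track [0.3 0.8 0.4] ori [180.   -0.  106.6] w 0.801 ff 0.0
scene brake_hinge [283.  214.3] 0.88
scene cover_lip [334.8 151.2] 0.87
scene spare_housing [352.2 254.4] 0.86
scene threadlock [401.1 211.4] 0.57
scene spool [294.9 309.4] 0.74
top brake_tread [280.7 242.7] 0.71
top cover_lip [279.5 243.5] 0.86
top spare_housing [313.2 153.3] 0.89
top threadlock [228.4 173.5] 0.6
top spool [401.  125.4] 0.55
cover_lip [  0.7  62.9 121.1]
```

View pics/end.png

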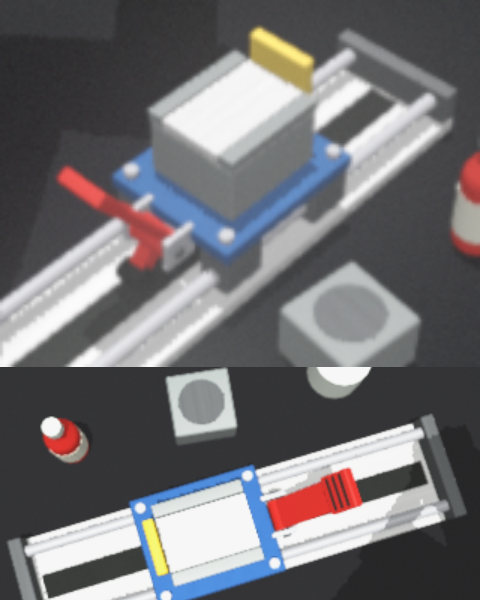

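The final picture shows the lever up as at the start, the lip flush with the housing, the carriage within about 1 cm of its starting place and the parts beside the track unmoved.

```bash
python3 -c "
from cell import *
print(sign_off())"
```

```text
the job is handed in; nothing more can be done
None
```

The job is handed in: I locked the brake, pushed the cover home and held it at about 16 N, then lifted the lever back up, leaving the carriage about 1 cm from its start and the parts beside the track undisturbed; `sign_off()` returned no verdict.

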